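Sort pump collars with a plug gauge

TASK

Three look-alike white pump collars stand in the wooden rack, and only one of them is bored clear right through. Take the plug gauge from its stand and try it in them, gently and without forcing it, until it goes fully home in one, its shoulder down on the collar; leave it standing there, that collar still in its well, and put the other two collars on the floor of the white reject tray. Do not disturb the jar, the dosing cup or the phone.

Things in the scene. Friction and masses are not known exactly. Their poses are not given: they have to be found in the camera images.
- gauge: Plug gauge, 200 g, loose, standing in the hole of the stand: a round steel pin, 17.5 mm in diameter and 38 mm long with a bevelled tip, under a square aluminium handle 26 x 26 mm and 44 mm tall (82 mm overall). Origin: centre of the pin's tip; z up along the pin; the handle's flat sides face its x and y axes. The handle's flat underside is the shoulder.
- gauge_shoulder (a point): The centre of the gauge's shoulder (underside of the handle), 38 mm above the pin's tip. It lies on the collar's top when the gauge is fully home.
- stand: Fixed pale wooden block, 70 x 70 mm, 45 mm tall, origin under its centre, with a blind hole 19.5 mm in diameter and 41 mm deep in its top. The gauge starts in it with its shoulder on the block's top.
- stand_hole0 (a point): Centre of the mouth of the stand's hole, on its top face (45 mm above the table).
- rack: Wooden rack bar, 70 mm (its x) by 290 mm (its y), 16 mm thick, on 10 mm rubber feet (top 26 mm above the table), fixed but for the soft feet: it sinks straight down when pushed with over about 6 N, then about 1 mm for each 3 N, and springs back. Three round wells 48.5 mm wide, 10 mm deep, along its y at -95, 0 and +95 mm; each holds a collar that rises 34 mm above it. Origin under its centre, at table height.
- collar_a: One of three look-alike white plastic pump collars: upright sleeve, 46 mm across, 44 mm tall, 60 g, loose in a well, underside 16 mm above the table. Origin: centre of the underside, z up. Bore 19 mm at the top; in two of the three a ledge stops the pin 22 mm down (15 mm bore below it), in the good one the bore is 19 mm right through and takes all 38 mm. Which well holds which varies.
- collar_b: One of three look-alike white plastic pump collars: upright sleeve, 46 mm across, 44 mm tall, 60 g, loose in a well, underside 16 mm above the table. Origin: centre of the underside, z up. Bore 19 mm at the top; in two of the three a ledge stops the pin 22 mm down (15 mm bore below it), in the good one the bore is 19 mm right through and takes all 38 mm. Which well holds which varies.
- collar_c: One of three look-alike white plastic pump collars: upright sleeve, 46 mm across, 44 mm tall, 60 g, loose in a well, underside 16 mm above the table. Origin: centre of the underside, z up. Bore 19 mm at the top; in two of the three a ledge stops the pin 22 mm down (15 mm bore below it), in the good one the bore is 19 mm right through and takes all 38 mm. Which well holds which varies.
- tray: Fixed open white reject tray, 170 mm (its x) by 130 mm (its y) outside, 28 mm tall, walls and floor 4 mm, empty; origin under its centre.
- jar: Small amber glass jar with a metal lid, 60 mm in diameter and tall, loose; not to be disturbed. Origin under its centre.
- dose_cup: Small open grey plastic dosing cup, 44 mm in diameter, 35 mm tall, loose; not to be disturbed. Origin under its centre.
- phone: Black phone lying flat, 65 x 120 x 12 mm, loose; not to be disturbed. Origin under its centre.
Not all that is in view belongs to the job. Leave any blue look-alike of the collar_a alone.

How it is judged:
By the outcome, as a careful person would: the job done as asked, in the order asked, and still so for the second after the job is handed in, with the robot touching nothing.
It also fails if it takes over 72 s, if anything falls off the work surface, if the arm or the gripper's body presses on something with over 40 N, if the wrist force passes 120 N, or if a joint passes its speed limit or range.

ROBOT

A 7-joint arm with a two-finger parallel gripper is mounted at the origin on the work surface. World frame = base frame: x ahead of the robot, y to its left, z up, the work surface at z = 0. Lengths are in m, angles in rad, forces in N, time in s.
With the tool pointing down it reaches from about 0.425 to 1.025 m from the base axis. Payload 9.4 kg.
Tool frame: the origin (TCP) lies between the finger pads; the fingertips stand 14 mm ahead of it and the grasp point (between the pads) lies 5 mm behind it; z points along the fingers, y is the line along which they close (so a half turn about z gives the same grasp; the last joint's range is limited). The gripper opens to 85 mm and grips with 20 to 120 N. Pads are 22 mm wide; open, the fingers measure 114 mm over their backs; the gripper's body (76 mm by 85 mm) begins 54 mm behind the grasp point. The pads swing forward as they close: fully open they stand 13 mm farther back than shut.
Start: joints at [1.085, 0.599, -0.003, 1.599, 0.002, 0.943, -0.08], TCP at [0.288, -0.665, 0.216] pointing down, gripper open.
Joint ranges: [-2.57, 2.57], [-0.35, 1.97], [-1.29, 1.29], [0.11, 2.56], [-1.05, 4.19], [0.11, 1.86], [-2.63, 2.63]. Speed limits (rad/s): [2.22, 2.22, 3.01, 3.01, 3.14, 3.14, 3.14].

INTERFACE

Orientations are given as a rotation vector (axis times angle).
In Python, from workcell import robot, get_image gives the robot as it stands.
- The arm moves only by the shell command python3 -m creep 'ROWS' [OPENING] [FORCE]. ROWS is JSON, a list of rows, each a list of 2 entries, a list of its own where there are three numbers: the shift along the tool's x, y, z in mm, then the turn, a rotation vector about the tool's x, y, z in rad. A call has 1 to 8 rows; each row is the pose to reach, as a shift and turn from the pose commanded when the call began, along the tool's axes at that moment; what a row does not reach only later rows make up. A row lasts 1/8 s, in which the tool goes at most 62.5 mm and 10.7 degrees, less where a joint would pass 70% of its speed; a pose out of reach is approached as far as the arm can. A call with a gripper value outside its range is refused whole. OPENING is the closure in counts, from 0 (fully open) to 255 (shut), set as the call begins (- or left out, the last holds). The fingers move at their own pace and stop on an object; FORCE is the grip in N (left out, the last holds). Time passes only in rows, so rows that repeat a pose let the fingers close. It gives the time, the measured TCP pose, the force, the opening and the grip force at its end, in the units of the state.
- robot.sense(): the state, without advancing time (a new reading comes with each control period).
- get_image(name): name is "scene" or "top" or "wrist"; returns a dict with "pixels" (384x512x3 uint8, blue, green, red), "depth" (384x512 float32, m along the optical axis (not along the pixel's ray), 0 where there is no reading), "fx", "fy", "cx", "cy" (pixels), "rvec" (rotation vector, rad) and "tvec" (3), from world to camera coordinates, as OpenCV has them; the wrist camera has in their place "hand_eye" (4x4, takes a point from camera to tool coordinates, whose origin is the TCP and whose axes are the flange's). Camera axes: x right, y down, z forward; pixel columns grow to the right and rows downward; lengths in m; the calibration is good to about 2 mm. The wrist camera is an equidistant fisheye: a pixel r from the principal point sees the ray r / f radians off the axis. A picture is of the moment at which its call begins: read the wrist's pose just before it.
- robot.hand_in(): hands the job in; it is judged then, once.
The state is a dict: "t": time; "joints": joint angles; "qd": joint speeds; "joint_efforts": joint torques, N m; "position": TCP position; "eef_rot": TCP orientation; "force": force on the tool from outside, world axes, zero at the start; "wrist_torque": the same for the moment, N m; "grip_width": opening from 0.0 (shut) to 1.0 (fully open); "grasp_force": force on a finger pad.
Only numpy, scipy, OpenCV 4.12 (cv2) and the standard library are available. Lean on these libraries where they do the work, as an engineer would, in place of code of your own. Each camera call takes 0.05 s, during which the arm holds its last target. There are 200 camera calls.

## Working session

There is one attempt and no reset: what is moved stays moved. The work goes in short steps, Python scripts to look and compute and a shell command to move; the robot and the scene stay as the last step left them, time stands still between calls to the robot, and variables do not carry over. Pictures are saved under pics/ and viewed, at most 10 in all, crops included, and the job is handed in when it is done.

```bash
mkdir -p pics; ls; cat > h.py <<'E'
import numpy as np,cv2
from workcell import robot,get_image
from scipy.spatial.transform import Rotation as R
def world(im,u,v,z):
    Rm=R.from_rotvec(np.ravel(im['rvec'])).as_matrix();t=np.ravel(im['tvec'])
    c=-Rm.T@t;d=Rm.T@np.array([(u-im['cx'])/im['fx'],(v-im['cy'])/im['fy'],1])
    return c+d*(z-c[2])/d[2]
def cloud(im):
    Rm=R.from_rotvec(np.ravel(im['rvec'])).as_matrix();t=np.ravel(im['tvec'])
    v,u=np.mgrid[:384,:512];d=im['depth']
    p=np.stack([(u-im['cx'])/im['fx']*d,(v-im['cy'])/im['fy']*d,d],-1)
    return (p-t)@Rm
E
python3 - <<'E'
from h import *
s=robot.sense();print({k:np.round(v,3) for k,v in s.items()})
a=get_image('top');b=get_image('scene')
np.save('top.npy',a,allow_pickle=True)
cv2.imwrite('pics/top.png',cv2.resize(a['pixels'],(800,600)));cv2.imwrite('pics/scene.png',cv2.resize(b['pixels'],(800,600)))
for i in (a,b): print(i['fx'],np.ravel(i['rvec']),np.ravel(i['tvec']))
E
```

```text
pics
{'t': np.float64(0.0), 'joints': array([ 1.085,  0.6  , -0.003,  1.6  ,  0.002,  0.943, -0.08 ]), 'qd': array([ 0.001,  0.001, -0.   ,  0.002, -0.   ,  0.002,  0.   ]), 'joint_efforts': array([ 0.0000e+00, -7.7646e+01,  1.5640e+00, -2.5801e+01,  1.2000e-02,
        9.0000e-03,  0.0000e+00]), 'position': array([ 0.288, -0.665,  0.215]), 'eef_rot': array([-3.075e+00, -6.380e-01,  1.000e-03]), 'force': array([ 0.903, -0.334, -0.285]), 'wrist_torque': array([-0.048, -0.045, -0.007]), 'grasp_force': np.float64(0.0), 'grip_width': np.float64(0.997)}
482.17449635557523 [ 2.10334647 -2.16392039  0.17393073] [0.04471299 0.58953083 1.06438944]
364.45219313607174 [ 1.42378881  2.29533533 -0.78942551] [ 0.27926621 -0.39605321  1.23610903]
```

View pics/top.png

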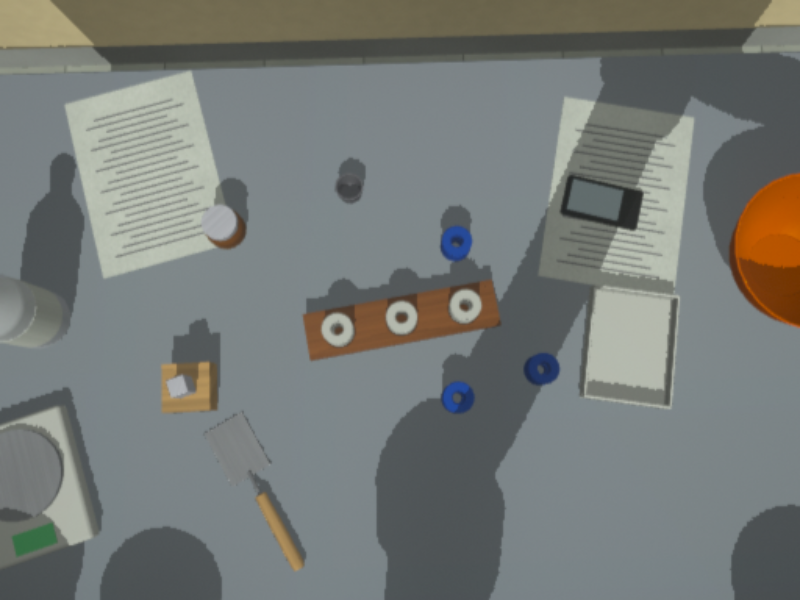

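View pics/scene.png

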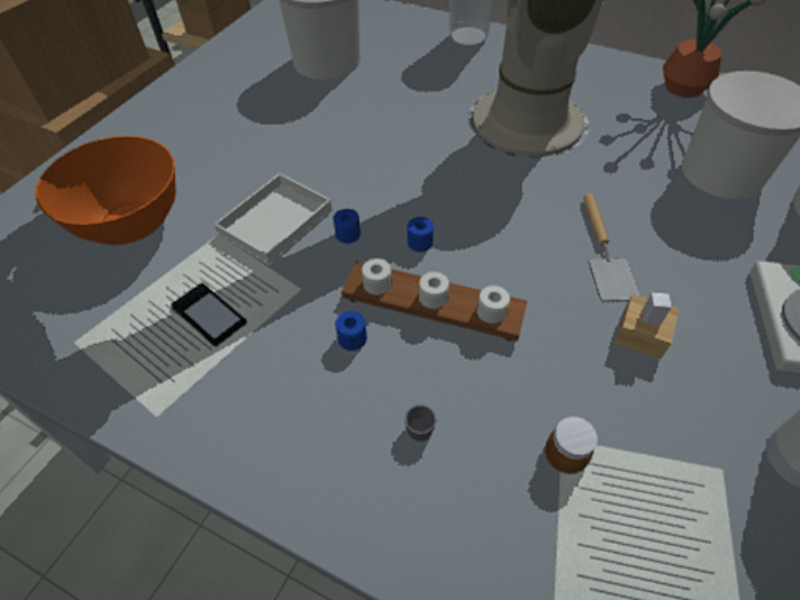

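The top view (800x600 pixels) shows three white collars in the rack at (337,329), (401,317) and (465,306). The blue look-alikes to leave alone are at (456,242), (458,397) and (542,369). The gauge handle is at (180,386) in the pale stand at (187,387), the tray at (630,345), the jar at (222,225), the cup at (349,187) and the phone at (601,202).

```bash
python3 - <<'E'
from h import *
a=np.load('top.npy',allow_pickle=True).item()
p=cloud(a);k=.64
print('cam',world(a,256,192,0)); hsv=cv2.cvtColor(a['pixels'],cv2.COLOR_BGR2HSV)
def win(u,v,r):
    m=np.zeros((384,512),bool);m[int(v*k-r):int(v*k+r),int(u*k-r):int(u*k+r)]=1;return m
for n,u,v,r,z0,z1 in [('c1',337,329,16,.052,.07),('c2',401,317,16,.052,.07),('c3',465,306,16,.052,.07),('gauge',180,386,12,.08,.1),('stand',187,387,25,.040,.05),('tray',630,345,45,.02,.04),('rack',401,320,75,.018,.034),('jar',222,225,20,.05,.07),('b1',456,242,16,.03,.07),('b2',458,397,16,.03,.07),('b3',542,369,16,.03,.07),('cup',349,187,14,.028,.06),('phone',601,202,35,.008,.02)]:
    m=win(u,v,r)&(p[...,2]>z0)&(p[...,2]<z1)&(a['depth']>0)
    if m.sum()<5: print(n,'none',np.percentile(p[win(u,v,r)][:,2],[50,90,99]));continue
    q=p[m];c,wh,an=cv2.minAreaRect(q[:,:2].astype(np.float32)*1000)
    print(n,m.sum(),np.round(c,1),np.round(wh,1),round(an,1),'z',np.round(np.median(q[:,2])*1000,1))
    if n[0]=='c' and n!='cup':
        w=((hsv[...,1]<60)&(hsv[...,2]>110)&win(u,v,18)).astype(np.uint8)
# pixel route: white handle top and white ring contours on planes
def cont(m,u,v,r):
    mm=(m&win(u,v,r)).astype(np.uint8);cs,_=cv2.findContours(mm,cv2.RETR_EXTERNAL,cv2.CHAIN_APPROX_NONE);return max(cs,key=cv2.contourArea)
for u,v,z in [(337,329,.06),(401,317,.06),(465,306,.06),(180,386,.089)]:
    m=(hsv[...,1]<50)&(hsv[...,2]>100)
    c=cont(m,u,v,13).reshape(-1,2)
    w=np.array([world(a,x,y,z)[:2]*1000 for x,y in c],np.float32);(cc,wh,an)=cv2.minAreaRect(w);print(np.round(cc,1),np.round(wh,1),round(an,1))
x,y=int(120*k),int(280*k)
cv2.imwrite('pics/crop.png',np.hstack([cv2.resize(a['pixels'][int(340*k):int(430*k),int(140*k):int(230*k)],(380,380),interpolation=0),cv2.resize(a['pixels'][int(270*k):int(370*k),int(300*k):int(500*k)],(400,380))]))
E
```

```text
cam [0.58233083 0.02723728 0.        ]
c1 276 [534.7 120.2] [43.3 45.9] 88.9 z 60.0
c2 277 [549.2  26.8] [43.4 44.8] 88.5 z 59.6
c3 274 [563.5 -66.9] [43.4 44.9] 43.0 z 59.7
gauge 158 [457.  343.1] [26.5 26.7] 19.8 z 89.1
stand 759 [456.9 343.3] [69.9 72.1] 1.6 z 45.0
tray 579 [ 500.6 -314.7] [131.7 170.4] 80.6 z 26.9
rack 2751 [570.2  18. ] [282.1 251.8] 68.3 z 26.0
jar 413 [699.1 293.1] [52.8 50.9] 5.1 z 60.0
b1 273 [663.2 -59. ] [45.2 44.6] 59.5 z 43.5
b2 280 [431.  -52.3] [44.6 45. ] 67.6 z 43.7
b3 292 [ 469.7 -177.9] [44.8 43.5] 87.8 z 43.5
cup 93 [755.4 101.3] [41.8 42.7] 74.2 z 33.8
phone 1225 [ 720.5 -290.6] [127.9 114.1] 82.8 z 12.5
[534.6 119.1] [48.6 44.7] 43.8
[549.1  26.8] [43.2 48.1] 88.4
[562.5 -65.9] [45.6 48.3] 88.3
[456.6 338.3] [31.3 32.6] 19.6
```

View pics/crop.png

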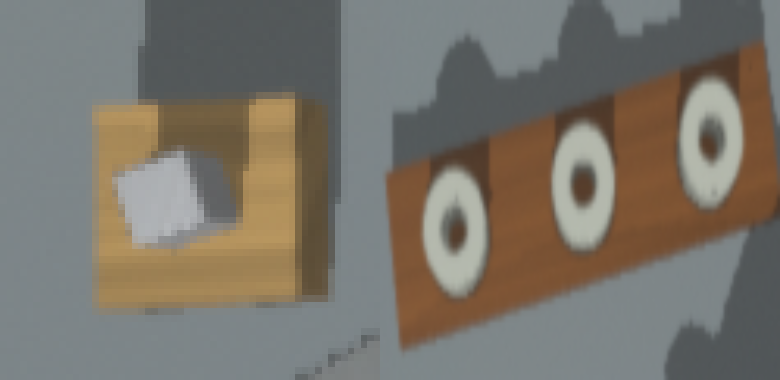

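The crop confirms it: a bare aluminium square handle in the stand, turned about 20°, and three white rings in the rack. Next I'll pass over the rack with the wrist camera on the way to the gauge.

```bash
cat >> h.py <<'E'
def to(x,y,z,yaw=None):
    """tool shift (mm) and z-turn to reach world TCP x,y,z (mm), tool-x yaw (deg)"""
    s=robot.sense();r=R.from_rotvec(s['eef_rot']);M=r.as_matrix()
    sh=M.T@(np.array([x,y,z])-1000*s['position'])
    cur=np.degrees(np.arctan2(M[1,0],M[0,0]))
    tilt=r.inv()*R.from_rotvec([0,0,np.radians((yaw if yaw is not None else cur))])*R.from_rotvec([np.pi,0,0])
    print('shift',np.round(sh,1),'turn',np.round(tilt.as_rotvec(),3),'yaw',round(cur,2),'pos',np.round(1000*s['position'],1),'F',np.round(s['force'],1),'gw',round(float(s['grip_width']),3),'t',round(s['t'],2))
E
python3 -c "
from h import *
to(549,27,260,19.7)"
```

```text
shift [ 514.5 -531.2  -44. ] turn [-0.001  0.     0.065] yaw 23.42 pos [ 288.  -664.9  215.3] F [-0.4  1.3  1.2] gw 1.0 t 0.1
```

```bash
python3 -m creep '[[[20,-21,-15],[0,0,0]],[[60,-62,-30],[0,0,0]],[[100,-104,-44],[0,0,0.02]],[[140,-145,-44],[0,0,0.03]],[[180,-187,-44],[0,0,0.04]],[[220,-228,-44],[0,0,0.05]],[[260,-269,-44],[0,0,0.065]],[[300,-310,-44],[0,0,0.065]]]' 0 40; python3 -m creep '[[[60,-38,0],[0,0,0]],[[105,-75,0],[0,0,0]],[[145,-115,0],[0,0,0]],[[180,-160,0],[0,0,0]],[[200,-195,0],[0,0,0]],[[214,-221,0],[0,0,0]],[[214,-221,0],[0,0,0]],[[214,-221,0],[0,0,0]]]'
cat >> h.py <<'E'
def wray(im,u,v,z,s=None):
    """wrist pixel -> world point on plane z (m)"""
    s=s or robot.sense();x,y=(u-im['cx'])/im['fx'],(v-im['cy'])/im['fy'];th=np.hypot(x,y)
    d=np.array([np.sin(th)*x/max(th,1e-9),np.sin(th)*y/max(th,1e-9),np.cos(th)])
    H=np.array(im['hand_eye']);M=R.from_rotvec(s['eef_rot']).as_matrix()
    d=M@H[:3,:3]@d;c=M@H[:3,3]+s['position'];return c+d*(z-c[2])/d[2]
def wpix(im,P,s):
    H=np.array(im['hand_eye']);M=R.from_rotvec(s['eef_rot']).as_matrix()
    q=H[:3,:3].T@(M.T@(np.array(P)-s['position'])-H[:3,3]);th=np.arctan2(np.hypot(q[0],q[1]),q[2]);n=np.hypot(q[0],q[1])
    return im['cx']+im['fx']*th*q[0]/n,im['cy']+im['fy']*th*q[1]/n
E
python3 - <<'E'
from h import *
s=robot.sense();w=get_image('wrist');to(549,27,260,19.7)
print(w['fx'],w['cx'],w['cy'],np.round(w['hand_eye'],3))
for p in [(.5345,.120,.06),(.549,.027,.06),(.5635,-.067,.06)]: print(wpix(w,p,s))
np.save('w1.npy',[w,s],allow_pickle=True)
cv2.imwrite('pics/w1.png',cv2.resize(w['pixels'],(800,600)))
E
```

```text
t: 1.1
position: [0.4405, -0.2598, 0.26]
eef_rot: [3.095, 0.537, -0.0]
force: [1.1, 0.6, 0.3]
grip_width: 1.002
grasp_force: 0.0
t: 2.1
position: [0.5669, 0.0178, 0.2598]
eef_rot: [3.095, 0.537, -0.001]
force: [-0.8, 0.9, 0.3]
grip_width: 0.999
grasp_force: 0.0
shift [-13.6 -15.1  -0.1] turn [ 0.     0.001 -0.001] yaw 19.61 pos [566.9  17.3 259.9] F [-0.6  0.8  0.4] gw 0.999 t 2.15
297.3186396354542 254.345703469323 192.90920395331455 [[ 0.001 -0.961 -0.277  0.071]
 [ 1.     0.001  0.    -0.001]
 [ 0.    -0.277  0.961 -0.158]
 [ 0.     0.     0.     1.   ]]
(np.float64(169.41668702967524), np.float64(164.94398848372276))
(np.float64(242.8694898522639), np.float64(178.28460513589087))
(np.float64(316.7334890589266), np.float64(192.35264870861278))
```

View pics/w1.png

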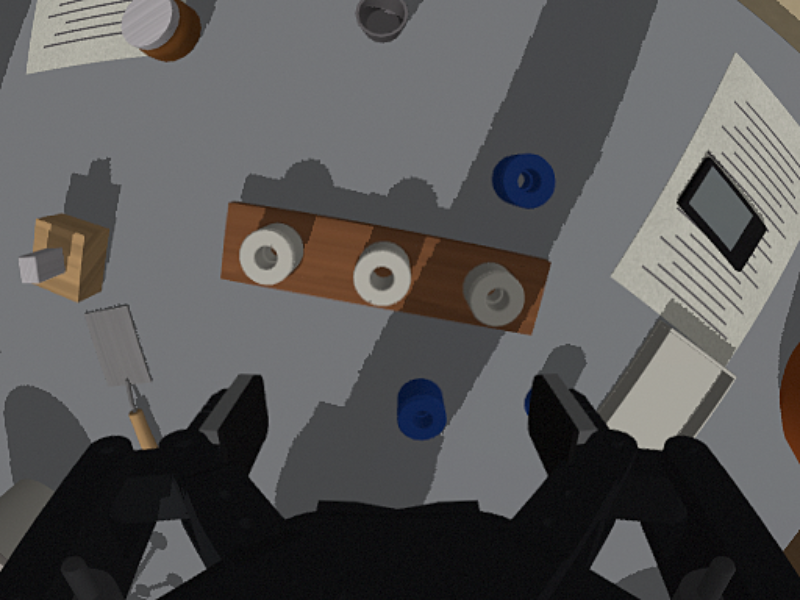

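The wrist view shows the collars at (270,254), (381,279) and (495,294). The two outer bores show a pale ledge. The middle one shows brown wood, so it's likely the through bore and I'll try it first. Next: refine the positions from wrist depth and work out the move to the gauge.

```bash
cat >> h.py <<'E'
def wcloud(im,s):
    v,u=np.mgrid[:384,:512];x,y=(u-im['cx'])/im['fx'],(v-im['cy'])/im['fy'];th=np.hypot(x,y)+1e-9
    d=im['depth'];t=np.tan(th)*d;p=np.stack([t*x/th,t*y/th,d],-1)
    H=np.array(im['hand_eye']);M=R.from_rotvec(s['eef_rot']).as_matrix();p=p@H[:3,:3].T+H[:3,3];return p@M.T+s['position']
def rect(p,d,c,r,z0,z1):
    m=(d>0)&(np.hypot(p[...,0]-c[0],p[...,1]-c[1])<r)&(p[...,2]>z0)&(p[...,2]<z1)
    q=p[m]*1000
    if len(q)<5: return print(c,'none')
    o=q[:,:2].astype(np.float32);a=cv2.minAreaRect(o);e=cv2.minEnclosingCircle(o)
    print(len(q),np.round(a[0],1),np.round(a[1],1),round(a[2],1),'circ',np.round(e[0],1),round(e[1],1),'z',round(np.median(q[:,2]),1));return q
E
python3 - <<'E'
from h import *
w,s=np.load('w1.npy',allow_pickle=True);p=wcloud(w,s);d=w['depth']
for c in [(.5345,.120),(.549,.027),(.5635,-.067)]:
    rect(p,d,c,.03,.057,.064); print(' bore z',np.round(np.percentile(p[(d>0)&(np.hypot(p[...,0]-c[0],p[...,1]-c[1])<.0095)][:,2]*1000,[5,20,50,80]),1))
rect(p,d,(.457,.343),.03,.084,.095)
to(490,300,170,19.7)
E
```

```text
840 [535.2 120.4] [45.9 45.7] 80.0 circ [535.7 120. ] 23.6 z 59.9
 bore z [16.2 27.  39.1 53.1]
849 [550.4  26.1] [43.6 44.8] 19.9 circ [550.6  26. ] 23.0 z 59.7
 bore z [14.9 15.9 31.  54. ]
814 [565. -68.] [45.  44.6] 66.0 circ [565.6 -67.8] 23.5 z 59.8
 bore z [17.3 27.2 38.9 57.5]
240 [457.7 341.8] [27.4 26.7] 13.9 circ [458.3 341.4] 17.2 z 88.6
shift [  22.5 -292.1   89.7] turn [ 0.     0.001 -0.001] yaw 19.61 pos [566.9  17.3 259.9] F [-0.6  0.8  0.4] gw 0.999 t 2.15
```

```bash
python3 - <<'E'
from h import *
to(457.5,342.3,165,19.7)
E
```

```text
shift [   6.1 -342.9   94.7] turn [ 0.     0.001 -0.001] yaw 19.61 pos [566.9  17.3 259.9] F [-0.6  0.8  0.4] gw 0.999 t 2.15
```

```bash
python3 -m creep '[[[1,-45,5],[0,0,0]],[[2,-100,15],[0,0,0]],[[3,-155,30],[0,0,0]],[[4,-210,45],[0,0,0]],[[5,-260,60],[0,0,0]],[[6,-305,77],[0,0,0]],[[6,-332,90],[0,0,0]],[[6,-343,95],[0,0,0]]]'; python3 -m creep '[[[0,0,0],[0,0,0]],[[0,0,0],[0,0,0]]]'
python3 - <<'E'
from h import *
s=robot.sense();w=get_image('wrist');np.save('w2.npy',[w,s],allow_pickle=True);p=wcloud(w,s);d=w['depth']
q=rect(p,d,(.457,.343),.03,.084,.095); rect(p,d,(.457,.343),.06,.04,.05)
to(457.5,342.3,64,19.7)
x,y=map(int,wpix(w,(.457,.343,.07),s));print(x,y)
cv2.imwrite('pics/w2.png',cv2.resize(w['pixels'][max(0,y-75):y+75,x-100:x+100],(800,600),interpolation=0))
E
```

```text
t: 3.15
position: [0.4569, 0.3438, 0.1643]
eef_rot: [3.095, 0.538, -0.002]
force: [-0.6, -0.4, 0.9]
grip_width: 0.999
grasp_force: 0.0
t: 3.4
position: [0.4583, 0.3419, 0.1655]
eef_rot: [3.095, 0.534, 0.001]
force: [0.1, 0.4, 0.1]
grip_width: 0.999
grasp_force: 0.0
948 [458.5 342.6] [25.7 25.6] 19.1 circ [458.5 342.9] 17.3 z 88.7
3846 [457.7 342.6] [70.  70.6] 1.5 circ [457.9 343.4] 48.9 z 44.9
shift [ -0.7  -0.6 101.6] turn [ 0.001 -0.001 -0.002] yaw 19.56 pos [458.3 342.  165.6] F [ 0.6 -0.9 -0.1] gw 1.003 t 3.45
253 191
```

View pics/w2.png

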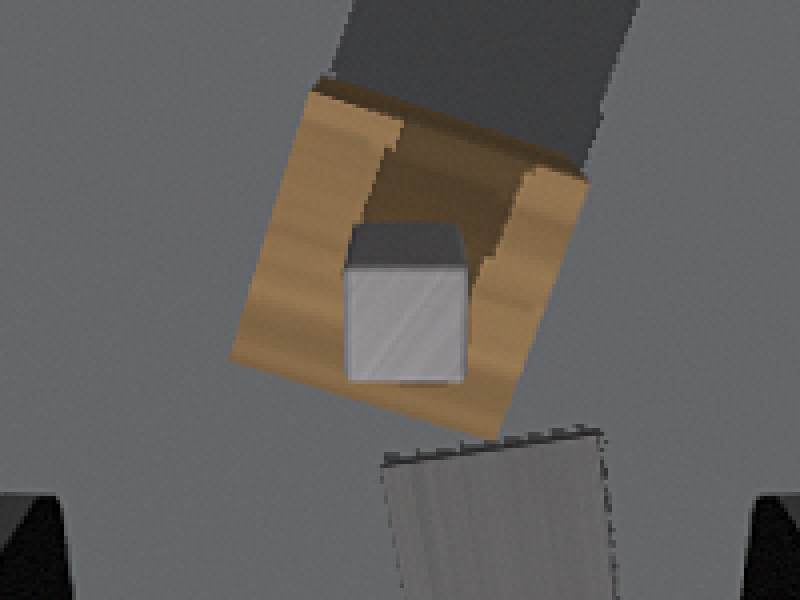

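The crop shows the handle at (405,320), square to the tool and midway between the fingers. Going down to grasp it.

```bash
python3 -m creep '[[[0,0,20],[0,0,0]],[[0,0,45],[0,0,0]],[[0,0,70],[0,0,0]],[[0,0,90],[0,0,0]],[[0,0,101],[0,0,0]],[[0,0,101],[0,0,0]]]'; python3 -m creep '[[[0,0,0],[0,0,0]],[[0,0,0],[0,0,0]],[[0,0,0],[0,0,0]],[[0,0,0],[0,0,0]],[[0,0,0],[0,0,0]],[[0,0,0],[0,0,0]]]' 255 40
```

```text
t: 4.2
position: [0.4574, 0.343, 0.0639]
eef_rot: [3.095, 0.536, -0.001]
force: [0.1, -0.0, 0.5]
grip_width: 1.001
grasp_force: 0.0
t: 4.95
position: [0.4575, 0.3436, 0.0646]
eef_rot: [-3.095, -0.537, -0.001]
force: [0.1, -1.0, 6.2]
grip_width: 0.286
grasp_force: 40.6
```

```bash
python3 -m creep '[[[0,0,-8],[0,0,0]],[[0,0,-25],[0,0,0]],[[0,0,-50],[0,0,0]],[[0,0,-75],[0,0,0]],[[0,0,-90],[0,0,0]],[[0,0,-90],[0,0,0]]]'; python3 - <<'E'
from h import *
to(549.5,26.4,150,19.7)
E
```

```text
t: 5.7
position: [0.4577, 0.3439, 0.1554]
eef_rot: [-3.094, -0.537, -0.003]
force: [-0.7, 0.5, -2.3]
grip_width: 0.291
grasp_force: 39.9
shift [-20.6 329.9   5.1] turn [-0.001 -0.002 -0.   ] yaw 19.69 pos [457.7 343.9 155.4] F [-0.7  0.5 -2.3] gw 0.291 t 5.7
```

```bash
python3 -m creep '[[[-2,30,0],[0,0,0]],[[-6,85,0],[0,0,0]],[[-9,140,0],[0,0,0]],[[-12,195,0],[0,0,0]],[[-15,245,0],[0,0,0]],[[-18,290,0],[0,0,0]],[[-20,318,3],[0,0,0]],[[-21,330,5],[0,0,0]]]'; python3 -m creep '[[[0,0,0],[0,0,0]],[[0,0,0],[0,0,0]],[[0,0,0],[0,0,0]]]'
python3 - <<'E'
from h import *
s=robot.sense();w=get_image('wrist');np.save('w3.npy',[w,s],allow_pickle=True);p=wcloud(w,s);d=w['depth']
P=s['position'];M=R.from_rotvec(s['eef_rot']).as_matrix()
print(np.round(P*1000,1),s['force'].round(1))
rect(p,d,(.5495,.0264),.032,.056,.064)
q=(p-P)@M*1000
m=(d>0)&(abs(q[...,0])<25)&(abs(q[...,1])<14)&(q[...,2]<60)
for lo in range(-40,60,10):
    k=m&(q[...,2]>=lo)&(q[...,2]<lo+10)
    if k.sum()>4: print(lo,k.sum(),q[k].min(0).round(1),q[k].max(0).round(1),np.median(q[k],0).round(1))
cv2.imwrite('pics/w3.png',cv2.resize(w['pixels'][110:290,136:376],(800,600),interpolation=0))
E
```

```text
t: 6.7
position: [0.5484, 0.0239, 0.1481]
eef_rot: [3.096, 0.534, -0.003]
force: [-0.5, 0.6, -2.2]
grip_width: 0.292
grasp_force: 39.9
t: 7.08
position: [0.5485, 0.0273, 0.1491]
eef_rot: [-3.094, -0.541, -0.0]
force: [0.3, 0.1, -0.3]
grip_width: 0.291
grasp_force: 39.9
[548.5  27.3 149.1] [ 0.3  0.1 -0.3]
1311 [555.1  27.6] [35.6 45.5] 18.5 circ [550.6  26. ] 23.1 z 59.7
-40 226 [-10.8 -14.  -39.9] [ 11.8  14.  -30. ] [  5.1  11.6 -35.1]
-30 2447 [-12.6 -14.  -30. ] [ 13.8  13.9 -20. ] [  2.5  -0.7 -24.4]
-20 355 [ 10.9 -14.  -19.9] [ 13.8  13.9 -10. ] [ 13.1  -0.2 -15.3]
-10 299 [ 11.  -12.8 -10. ] [13.7 13.2 -0. ] [13.1  0.3 -5.2]
0 245 [ 11.3 -12.3   0. ] [13.7 13.4 10. ] [13.1  0.9  4.8]
10 168 [ 10.8 -12.3  10. ] [13.6 13.6 18.2] [13.1  0.7 13.7]
30 57 [ 6.5 -4.3 31.6] [ 9.2  7.5 40. ] [ 8.7  1.3 36.6]
40 79 [ 3.9 -6.  40.1] [ 9.2  9.3 49.8] [ 8.1  2.  45.3]
50 40 [ 2.  -6.1 50.4] [ 9.2 10.5 55.7] [ 7.9  2.8 52.4]
```

View pics/w3.png

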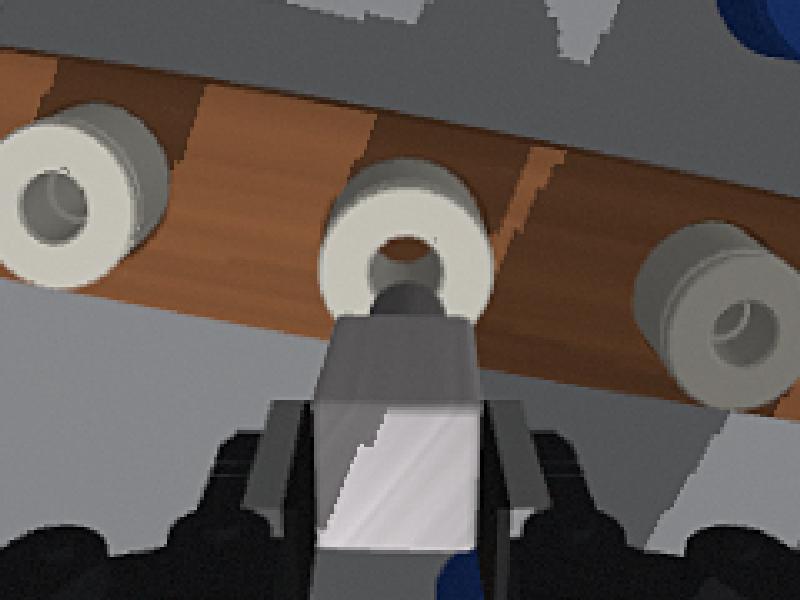

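The crop shows the middle bore with wood visible at (405,250). The pin tip is at (407,300) and appears to lean slightly in tool y. I'll quantify the lean before going down.

```bash
cat > lean.py <<'E'
from h import *
def lean(w,s,col):
    p=wcloud(w,s);d=w['depth'];P=s['position'];M=R.from_rotvec(s['eef_rot']).as_matrix()
    q=(p-P)@M*1000
    A=[]
    for lo in range(-20,58,4):
        k=(d>0)&(q[...,2]>=lo)&(q[...,2]<lo+4)&(q[...,0]<15)&(abs(q[...,1])<18)&(q[...,0]>(12 if lo<14 else 2))
        if k.sum()<6: continue
        y=q[k][:,1];A.append((lo+2,(y.min()+y.max())/2,y.max()-y.min(),np.percentile(q[k][:,0],90)))
    A=np.array(A);print(A.round(1));h=A[(A[:,2]>24)&(A[:,2]<28)];g=A[(A[:,2]>13)&(A[:,2]<19)]
    for b in (h,g):
        if len(b)>2: print('y slope',np.polyfit(b[:,0],b[:,1],1).round(3),'x slope',np.polyfit(b[:,0],b[:,3],1).round(3))
    c=(np.array([col[0],col[1],.06])-P)@M*1000;print('collar in tool',c.round(1))
E
python3 - <<'E'
from lean import *
w,s=np.load('w3.npy',allow_pickle=True);lean(w,s,(.5505,.026))
E
```

```text
[[-18.   -0.4  25.   13.4]
 [-14.   -0.2  24.9  13.4]
 [-10.   -0.2  24.5  13.5]
 [ -6.    0.1  24.8  13.4]
 [ -2.    0.3  24.6  13.5]
 [  2.    0.2  24.6  13.4]
 [  6.    0.4  24.7  13.4]
 [ 10.    0.7  24.5  13.4]
 [ 14.    0.8  25.1  13.4]
 [ 18.    0.5  24.8  13.3]
 [ 34.    0.9   8.9   9. ]
 [ 38.    1.6  11.8   8.9]
 [ 42.    1.7  13.5   9. ]
 [ 46.    1.7  15.2   8.8]
 [ 50.    2.1  16.2   8.8]
 [ 54.    1.8  15.6   8.8]]
y slope [0.03  0.233] x slope [-2.0000e-03  1.3403e+01]
y slope [0.018 0.957] x slope [-0.013  9.464]
collar in tool [ 1.4  1.9 89.1]
```

```bash
python3 -m creep '[[[0.5,0.8,6],[0.015,0,0]],[[1.2,1.7,14],[0.03,0,0]],[[1.2,1.7,21],[0.03,0,0]],[[1.2,1.7,25],[0.03,0,0]],[[1.2,1.7,26],[0.03,0,0]],[[1.2,1.7,26],[0.03,0,0]]]'
python3 - <<'E'
from lean import *
s=robot.sense();w=get_image('wrist');lean(w,s,(.5505,.026));p=wcloud(w,s);print(s['position'],s['eef_rot'])
rect(p,w['depth'],(.5505,.026),.026,.056,.0615)
cv2.imwrite('pics/w4.png',cv2.resize(w['pixels'][110:290,136:376],(800,600),interpolation=0))
E
```

```text
t: 7.88
position: [0.5504, 0.0248, 0.1231]
eef_rot: [-3.066, -0.533, 0.008]
force: [-0.6, 0.0, -0.3]
grip_width: 0.292
grasp_force: 39.9
[[-18.   -0.4  25.1  13.3]
 [-14.   -0.1  25.   13.4]
 [-10.   -0.2  24.8  13.4]
 [ -6.    0.   24.5  13.4]
 [ -2.    0.1  25.1  13.4]
 [  2.    0.2  25.2  13.4]
 [  6.    0.4  24.7  13.4]
 [ 10.    0.8  24.6  13.4]
 [ 14.    0.7  24.9  13.4]
 [ 18.    0.7  25.4  13.4]
 [ 34.    1.2   9.6   8.9]
 [ 38.    1.6  11.8   9. ]
 [ 42.    1.6  13.4   8.9]
 [ 46.    1.7  15.2   8.9]
 [ 50.    2.1  16.3   8.9]
 [ 54.    2.5  15.6   8.9]]
y slope [0.035 0.226] x slope [-0.    13.389]
y slope [ 0.078 -1.721] x slope [2.000e-03 8.821e+00]
collar in tool [ 0.5  0.7 63.1]
[0.55044866 0.02475145 0.12308781] [-3.06611734 -0.53258482  0.0078968 ]
1365 [555.4  27.3] [35.9 45. ] 18.4 circ [550.6  25.7] 23.2 z 59.8
```

View pics/w4.png

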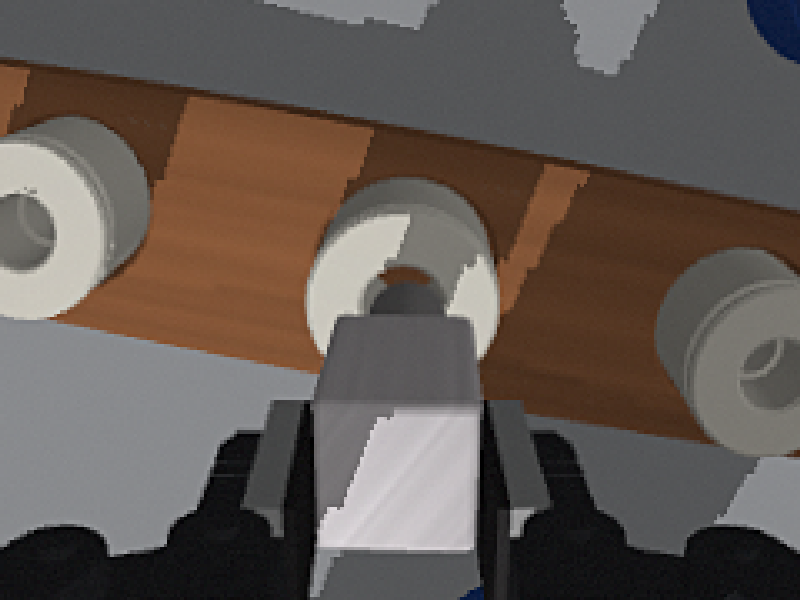

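Pin and bore are about 1.1 mm apart in tool y: pin centre (407,300), bore centre about (402,290). I'll correct that and lower gently along the gauge axis.

```bash
python3 -m creep '[[[0.2,-0.6,1],[0,0,0]],[[0.2,-1.1,3],[0,0,0]],[[0.2,-0.9,5],[0,0,0]],[[0.2,-0.9,7],[0,0,0]],[[0.2,-0.8,9],[0,0,0]],[[0.2,-0.8,9],[0,0,0]]]'
python3 - <<'E'
from lean import *
s=robot.sense();w=get_image('wrist');lean(w,s,(.5506,.0257));p=wcloud(w,s);print(s['position'],s['force'],s['wrist_torque'])
E
```

```text
t: 8.68
position: [0.5501, 0.0257, 0.1139]
eef_rot: [-3.066, -0.532, 0.009]
force: [-0.7, -0.1, -2.1]
grip_width: 0.29
grasp_force: 39.9
[[-18.   -0.2  24.7  13.4]
 [-14.   -0.1  25.   13.4]
 [-10.   -0.2  24.7  13.4]
 [ -6.   -0.   24.7  13.4]
 [ -2.    0.4  24.7  13.4]
 [  2.    0.3  25.3  13.3]
 [  6.    0.4  24.5  13.4]
 [ 10.    0.8  24.6  13.4]
 [ 14.    0.7  24.9  13.4]
 [ 18.    0.8  25.4  13.3]
 [ 30.    1.5   3.4   9.1]
 [ 34.    1.2   8.2   8.8]
 [ 38.    1.6  11.8   8.9]
 [ 42.    1.6  13.3   8.9]
 [ 46.    1.7  15.1   9. ]
 [ 50.    5.7  23.4   8.9]
 [ 54.   -0.1  35.8  14. ]]
y slope [0.032 0.273] x slope [-1.0000e-03  1.3378e+01]
collar in tool [ 0.5  1.8 53.8]
[0.55009844 0.02566363 0.11387047] [-0.67947389 -0.1097286  -2.14166526] [-0.02419605 -0.02576676  0.01636271]
```

The tip is about 4 mm into the bore with no contact force. Continuing down gently.

```bash
python3 -m creep '[[[0,0,2],[0,0,0]],[[0,0.1,4],[0,0,0]],[[0,0.2,6],[0,0,0]],[[0,0.2,8],[0,0,0]],[[0,0.3,10],[0,0,0]],[[0,0.3,12],[0,0,0]],[[0,0.4,14],[0,0,0]],[[0,0.4,14],[0,0,0]]]'
python3 -m creep '[[[0,0,1],[0,0,0]],[[0,0.1,2],[0,0,0]],[[0,0.1,4],[0,0,0]],[[0,0.2,5],[0,0,0]],[[0,0.2,6],[0,0,0]],[[0,0.2,7],[0,0,0]],[[0,0.2,8],[0,0,0]],[[0,0.2,8],[0,0,0]]]'; python3 -c "
from h import *
s=robot.sense();print(s['force'],s['wrist_torque'])"
```

```text
t: 9.72
position: [0.5501, 0.0257, 0.0999]
eef_rot: [-3.066, -0.532, 0.009]
force: [-0.0, 0.0, -1.8]
grip_width: 0.285
grasp_force: 39.9
t: 10.72
position: [0.5502, 0.0257, 0.092]
eef_rot: [-3.066, -0.532, 0.008]
force: [-0.3, -0.3, -1.9]
grip_width: 0.294
grasp_force: 39.9
[-0.3498967  -0.3413551  -1.92980984] [-0.01319739 -0.0292341   0.00804639]
```

```bash
python3 -m creep '[[[0,0,2],[0,0,0]],[[0,0.1,4],[0,0,0]],[[0,0.2,6],[0,0,0]],[[0,0.2,8],[0,0,0]],[[0,0.3,9],[0,0,0]],[[0,0.3,10],[0,0,0]],[[0,0.3,11],[0,0,0]],[[0,0.3,11],[0,0,0]]]'
python3 -m creep '[[[0,0,0.5],[0,0,0]],[[0,0,1],[0,0,0]],[[0,0,1],[0,0,0]]]'
```

```text
t: 11.72
position: [0.5502, 0.0258, 0.081]
eef_rot: [-3.066, -0.532, 0.008]
force: [0.2, -0.5, -1.8]
grip_width: 0.292
grasp_force: 39.9
t: 12.1
position: [0.5502, 0.0258, 0.08]
eef_rot: [-3.066, -0.532, 0.008]
force: [0.6, -0.3, -1.9]
grip_width: 0.288
grasp_force: 39.9
```

```bash
python3 -m creep '[[[0,0,0.5],[0,0,0]],[[0,0,1],[0,0,0]],[[0,0,1.5],[0,0,0]],[[0,0,1.5],[0,0,0]]]'
```

```text
t: 12.6
position: [0.5503, 0.0259, 0.0789]
eef_rot: [-3.066, -0.532, 0.007]
force: [-1.0, 0.2, 4.8]
grip_width: 0.289
grasp_force: 40.7
```

Contact came at shoulder height (+6.7 N), so the gauge is home. Releasing and rising.

```bash
python3 -m creep '[[[0,0,0],[0,0,0]],[[0,0,0],[0,0,0]],[[0,0,0],[0,0,0]],[[0,0,0],[0,0,0]],[[0,0,0],[0,0,0]]]' 0 40; python3 -m creep '[[[0,-0.3,-10],[0,0,0]],[[0,-1,-35],[0,0,0]],[[0,-2,-70],[0,0,0]],[[0,-3,-105],[-0.015,0,0]],[[0,-4,-125],[-0.03,0,0]],[[0,-4,-125],[-0.03,0,0]],[[0,-4,-125],[-0.03,0,0]]]'
python3 - <<'E'
from h import *
s=robot.sense();w=get_image('wrist');p=wcloud(w,s);d=w['depth'];np.save('w5.npy',[w,s],allow_pickle=True)
q=rect(p,d,(.5505,.026),.03,.098,.11);rect(p,d,(.5505,.026),.03,.055,.064)
for c in [(.5352,.120),(.5652,-.068)]: rect(p,d,c,.03,.055,.064)
to(565.3,-67.8,120,19.7)
cv2.imwrite('pics/w5.png',cv2.resize(w['pixels'],(800,600)))
E
```

```text
t: 13.22
position: [0.5502, 0.0259, 0.0785]
eef_rot: [-3.066, -0.532, 0.008]
force: [-0.3, 0.8, -0.5]
grip_width: 0.995
grasp_force: 0.0
t: 14.1
position: [0.5497, 0.026, 0.2033]
eef_rot: [-3.095, -0.537, 0.001]
force: [0.9, -0.3, 0.6]
grip_width: 1.0
grasp_force: 0.0
820 [551.1  25.5] [25.9 25.4] 19.4 circ [550.7  25.7] 17.3 z 103.6
590 [553.4  26.6] [38.7 45.1] 18.9 circ [550.6  25.9] 23.0 z 59.8
1179 [535.6 119.9] [45.3 45.1] 62.8 circ [535.7 119.9] 23.6 z 59.9
1091 [565.3 -67.7] [45.5 44.7] 18.8 circ [564.8 -68. ] 23.3 z 59.8
shift [-16.6  93.5  82.9] turn [-0.     0.001 -0.   ] yaw 19.69 pos [549.6  25.9 202.9] F [-1.1 -0.3  0.1] gw 1.002 t 14.15
```

View pics/w5.png

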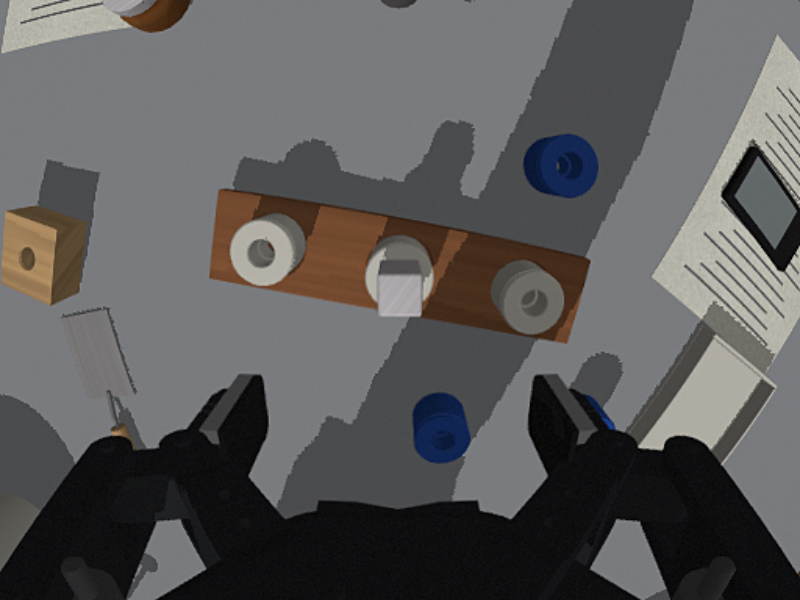

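The gauge stands home: the handle at (400,288) measures 103.6 mm high, 104 expected, and the stand at (40,255) is empty. Next is the reject collar at (528,298).

```bash
python3 -m creep '[[[-5,28,0],[0,0,0]],[[-12,65,5],[0,0,0]],[[-16,86,20],[0,0,0]],[[-17,93,50],[0,0,0]],[[-17,93.5,80],[0,0,0]],[[-17,93.5,95],[0,0,0]],[[-17,93.5,95],[0,0,0]]]' 60 40;python3 -c "
from h import *
s=robot.sense();w=get_image('wrist');p=wcloud(w,s);rect(p,w['depth'],(.5652,-.068),.03,.055,.064)
to(565.3,-67.8,46,19.7)"
```

```text
t: 15.02
position: [0.5648, -0.0672, 0.1072]
eef_rot: [-3.094, -0.538, 0.004]
force: [-0.9, 0.2, -0.1]
grip_width: 0.763
grasp_force: 0.0
2508 [565.1 -68.2] [45.7 46.2] 89.8 circ [564.9 -68.3] 23.3 z 59.7
shift [-0.3  0.5 62.2] turn [-0.001  0.001  0.001] yaw 19.73 pos [565.4 -67.2 108.2] F [-0.5  0.5  1.5] gw 0.764 t 15.07
```

```bash
python3 -m creep '[[[0,0.5,20],[0,0,0]],[[0,0.5,40],[0,0,0]],[[0,0.5,55],[0,0,0]],[[0,0.5,61],[0,0,0]],[[0,0.5,61],[0,0,0]]]'; python3 -m creep '[[[0,0,0],[0,0,0]],[[0,0,0],[0,0,0]],[[0,0,0],[0,0,0]],[[0,0,0],[0,0,0]],[[0,0,0],[0,0,0]]]' 255 40; python3 -m creep '[[[0,0,-5],[0,0,0]],[[0,0,-20],[0,0,0]],[[0,0,-45],[0,0,0]],[[0,0,-75],[0,0,0]],[[0,0,-90],[0,0,0]],[[0,0,-90],[0,0,0]]]'
python3 -c "
from h import *
s=robot.sense();w=get_image('top');p=cloud(w);rect(p,w['depth'],(.5505,.026),.03,.098,.11)
to(541,-321,136,19.7)"
```

```text
t: 15.7
position: [0.5659, -0.068, 0.0477]
eef_rot: [-3.095, -0.538, 0.0]
force: [-0.4, 0.2, 0.3]
grip_width: 0.767
grasp_force: 0.0
t: 16.32
position: [0.5658, -0.0682, 0.0477]
eef_rot: [3.095, 0.537, -0.0]
force: [0.4, 0.3, -0.1]
grip_width: 0.0
grasp_force: 0.0
t: 17.08
position: [0.5664, -0.0683, 0.1389]
eef_rot: [3.095, 0.537, 0.004]
force: [0.1, 0.4, 0.5]
grip_width: 0.002
grasp_force: 0.0
144 [549.3  26.5] [26.  26.2] 19.0 circ [549.2  26.7] 17.0 z 103.6
shift [-108.5  229.6    1.9] turn [ 0.    -0.001 -0.   ] yaw 19.69 pos [565.8 -68.2 137.9] F [ 0.1 -0.2 -0.8] gw 0.0 t 17.12
```

The gripper closed on nothing. I need to see why.

```bash
python3 - <<'E'
from h import *
s=robot.sense();w=get_image('wrist');p=wcloud(w,s);rect(p,w['depth'],(.5652,-.068),.045,.05,.07)
cv2.imwrite('pics/w6.png',cv2.resize(w['pixels'],(800,600)))
E
```

```text
2072 [565.3 -68.2] [45.7 45.9] 67.3 circ [565.2 -68.3] 23.2 z 59.7
```

View pics/w6.png

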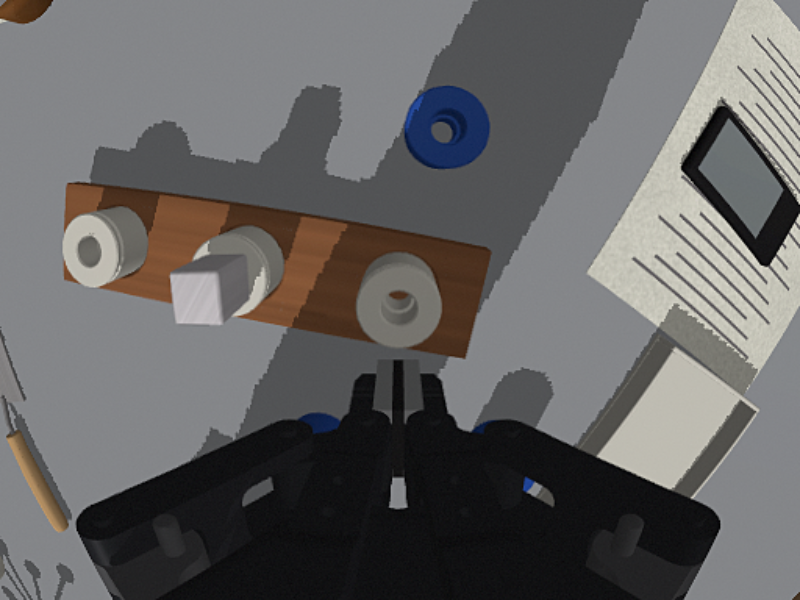

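The collar at (400,300) is undisturbed and the closed tips show at (397,365). The fingers must end higher than I assumed, so I'll measure the tip from wrist depth.

```bash
python3 - <<'E'
from h import *
s=robot.sense();w=get_image('wrist');M=R.from_rotvec(s['eef_rot']).as_matrix();P=s['position']
q=(wcloud(w,s)-P)@M*1000;d=w['depth']
for v in range(226,300,8): print(v,d[v,250].round(3),q[v,250].round(1),q[v,246].round(1))
for z in (-40,-20,0,14): print(z,np.array(wpix(w,P+M@np.array([.011,0.0,z/1000]),s)).round(1))
for n in('w5.npy','w3.npy'):
    w,s=np.load(n,allow_pickle=True);M=R.from_rotvec(s['eef_rot']).as_matrix();q=(wcloud(w,s)-s['position'])@M*1000
    m=(w['depth']>0)&(abs(q[...,1])>13.5)&(abs(q[...,1])<60)&(q[...,2]<25)&(abs(q[...,0])<14);print(n,np.percentile(q[m][:,2],[50,95,99,100]).round(1))
E
```

```text
226 0.317 [-51.2  -5.2 137. ] [-51.4  -9.5 137.4]
234 0.145 [ 11.2  -2.7 -24.4] [ 11.1  -4.7 -24.1]
242 0.134 [ 12.   -2.6 -35.2] [ 11.   -4.4 -33.1]
250 0.128 [ 11.2  -2.5 -41.6] [ 11.4  -4.2 -42. ]
258 0.121 [ 11.3  -2.4 -49. ] [ 11.4  -4.  -49.4]
266 0.119 [  9.2  -2.3 -52. ] [ 12.6  -3.8 -58. ]
274 0.115 [  7.9  -2.3 -56.2] [ 12.1  -3.7 -63.1]
282 0.111 [  6.8  -2.2 -60.4] [ 12.5  -3.5 -69.1]
290 0.112 [  2.8  -2.3 -60.2] [  9.8  -3.5 -70.2]
298 0.114 [ -1.7  -2.3 -59.4] [  2.   -3.7 -64.4]
-40 [255.6 248.8]
-20 [255.5 230.9]
0 [255.4 216.9]
14 [255.3 208.8]
w5.npy [-86.3 -39.1 -31.8 -27.7]
w3.npy [-91.2 -51.7 -27.9  10.5]
```

```bash
python3 - <<'E'
from h import *
s=robot.sense();w=get_image('wrist')
def ext(w,s):
    M=R.from_rotvec(s['eef_rot']).as_matrix();q=(wcloud(w,s)-s['position'])@M*1000
    for a in range(-120,-20,15):
        m=(w['depth']>0)&(q[...,2]>a)&(q[...,2]<a+15)&(abs(q[...,0])<45)&(abs(q[...,1])<110)
        if m.sum()>3: print(a,q[m][:,1].min().round(),q[m][:,1].max().round(),q[m][:,0].max().round())
ext(w,s);print();ext(*np.load('w5.npy',allow_pickle=True))
to(565.2,-68.2,60,19.7)
E
```

```text
-120 -62.0 60.0 22.0
-105 -62.0 62.0 19.0
-90 -53.0 53.0 19.0
-75 -41.0 40.0 15.0
-60 -27.0 26.0 15.0
-45 -14.0 13.0 12.0
-30 -14.0 13.0 12.0

-120 -72.0 71.0 22.0
-105 -73.0 73.0 19.0
-90 -75.0 74.0 18.0
-75 -74.0 71.0 15.0
-60 -57.0 56.0 12.0
-45 -57.0 56.0 12.0
-30 -44.0 43.0 9.0
shift [ 0.1  0.1 76.7] turn [-0.001  0.002  0.   ] yaw 19.7 pos [565.2 -68.1 136.7] F [-0.3 -0.2 -0.2] gw 0.001 t 17.27
```

The real tips sit about 22 mm behind the reported TCP (shut), so I have to go about 36 mm deeper. I'll turn the hand 40° so the knuckles clear the gauge.

```bash
python3 -m creep '[[[0,0,0],[0,0,-0.14]],[[0,0,0],[0,0,-0.3]],[[0,0,0],[0,0,-0.46]],[[0,0,10],[0,0,-0.62]],[[0,0,30],[0,0,-0.7]],[[0,0,50],[0,0,-0.7]],[[0,0,60],[0,0,-0.7]],[[0,0,60],[0,0,-0.7]]]' 60 40;python3 -c "
from h import *
s=robot.sense();w=get_image('wrist');p=wcloud(w,s);rect(p,w['depth'],(.5652,-.068),.03,.055,.064)
print(s['joints']);to(565.2,-68.2,12,59.7)"
```

```text
t: 18.27
position: [0.5652, -0.0679, 0.0767]
eef_rot: [-2.722, -1.566, 0.003]
force: [0.2, 0.3, 0.6]
grip_width: 0.763
grasp_force: 0.0
3254 [565.2 -67.6] [45.6 45.6] 60.3 circ [565.3 -68.7] 23.9 z 59.8
[ 0.24674043  0.62687389 -0.33172415  2.05563419  0.39330324  0.52116461
 -0.89785353]
shift [-0.5 -0.2 65.4] turn [-0.001  0.     0.002] yaw 59.82 pos [565.7 -67.9  77.4] F [ 0.4 -0.   0.3] gw 0.767 t 18.32
```

```bash
python3 -m creep '[[[0,0,20],[0,0,0]],[[0,0,35],[0,0,0]],[[0,0,48],[0,0,0]],[[0,0,56],[0,0,0]],[[0,0,62],[0,0,0]],[[0,0,65],[0,0,0]],[[0,0,65],[0,0,0]]]'; python3 -m creep '[[[0,0,0],[0,0,0]],[[0,0,0],[0,0,0]],[[0,0,0],[0,0,0]],[[0,0,0],[0,0,0]]]' 255 30
```

```text
t: 19.2
position: [0.5658, -0.0681, 0.0126]
eef_rot: [-2.723, -1.566, 0.0]
force: [-0.3, 0.1, 0.0]
grip_width: 0.763
grasp_force: 0.0
t: 19.7
position: [0.566, -0.0682, 0.0129]
eef_rot: [2.723, 1.566, 0.001]
force: [-1.3, -0.2, 5.9]
grip_width: 0.537
grasp_force: 30.0
```

Gripped at about 46 mm. Lifting and carrying it to the tray.

```bash
python3 -m creep '[[[0,0,-4],[0,0,0]],[[0,0,-12],[0,0,0]],[[0,0,-30],[0,0,0]],[[0,0,-60],[0,0,0]],[[0,0,-80],[0,0,0]],[[0,0,-80],[0,0,0]]]'
python3 -c "
from h import *
to(542,-321.5,93,-9)"
```

```text
t: 20.45
position: [0.5666, -0.0683, 0.0942]
eef_rot: [2.722, 1.565, 0.004]
force: [-0.5, -0.3, 0.4]
grip_width: 0.539
grasp_force: 30.8
shift [-231.2  106.2    1.2] turn [ 1.0e-03 -3.0e-03  1.2e+00] yaw 59.78 pos [566.6 -68.3  94.2] F [-0.5 -0.3  0.4] gw 0.539 t 20.45
```

```bash
python3 -m creep '[[[-15,7,0],[0,0,0.12]],[[-50,23,0],[0,0,0.29]],[[-90,41,0],[0,0,0.46]],[[-130,60,0],[0,0,0.63]],[[-165,76,0],[0,0,0.8]],[[-200,92,0],[0,0,0.97]],[[-225,103,0],[0,0,1.13]],[[-231,106,0],[0,0,1.2]]]'; python3 -m creep '[[[0,0,0],[0,0,0]],[[0,0,15],[0,0,0]],[[0,0,35],[0,0,0]],[[0,0,50],[0,0,0]],[[0,0,50],[0,0,0]]]'; python3 -c "
from h import *
s=robot.sense();w=get_image('wrist');p=wcloud(w,s);rect(p,w['depth'],(.5006,-.3147),.14,.022,.034)
to(542,-321.5,1,-9)"
```

```text
t: 21.45
position: [0.5399, -0.3235, 0.0916]
eef_rot: [3.13, -0.255, -0.003]
force: [0.6, -0.2, -0.3]
grip_width: 0.536
grasp_force: 30.8
t: 22.08
position: [0.5404, -0.3201, 0.0409]
eef_rot: [-3.131, 0.243, 0.004]
force: [-0.3, -0.3, -0.5]
grip_width: 0.537
grasp_force: 30.9
3401 [ 541.4 -294.8] [112.  202.1] 5.1 circ [ 525.5 -296.5] 108.1 z 27.4
shift [ 1.3  0.8 40.8] turn [-0.001  0.001  0.002] yaw -8.9 pos [ 540.9 -320.6   41.8] F [-0.5  0.1 -0.2] gw 0.536 t 22.12
```

```bash
python3 -m creep '[[[1,0,10],[0,0,0]],[[1,0,22],[0,0,0]],[[1,0,31],[0,0,0]],[[1,0,37],[0,0,0]],[[1,0,39.5],[0,0,0]],[[1,0,39.5],[0,0,0]]]'
```

```text
t: 22.88
position: [0.5422, -0.3213, 0.003]
eef_rot: [3.132, -0.245, -0.0]
force: [-0.2, -0.1, 0.5]
grip_width: 0.542
grasp_force: 30.9
```

```bash
python3 -m creep '[[[0,0,1],[0,0,0]],[[0,0,1.8],[0,0,0]],[[0,0,1.8],[0,0,0]]]'; python3 -m creep '[[[0,0,0],[0,0,0]],[[0,0,0],[0,0,0]],[[0,0,0],[0,0,0]]]' 60 30; python3 -m creep '[[[0,0,-10],[0,0,0]],[[0,0,-35],[0,0,0]],[[0,0,-80],[0,0,0]],[[0,0,-130],[0,0,0]],[[0,0,-170],[0,0,0]],[[0,0,-185],[0,0,0]],[[0,0,-185],[0,0,0]]]'; python3 -c "
from h import *
s=robot.sense();w=get_image('wrist');p=wcloud(w,s);rect(p,w['depth'],(.542,-.3215),.035,.04,.06);to(535.6,120,187,59.7)"
```

```text
t: 23.25
position: [0.5422, -0.3213, 0.0014]
eef_rot: [3.132, -0.245, 0.0]
force: [-0.5, -0.2, -1.5]
grip_width: 0.538
grasp_force: 30.9
t: 23.62
position: [0.5422, -0.3213, 0.0014]
eef_rot: [3.132, -0.245, 0.0]
force: [0.7, -0.4, 0.9]
grip_width: 0.768
grasp_force: 0.0
t: 24.5
position: [0.5425, -0.3214, 0.1874]
eef_rot: [3.131, -0.245, 0.003]
force: [-0.5, 0.1, -0.9]
grip_width: 0.767
grasp_force: 0.0
1284 [ 541.3 -320.4] [45.6 43.9] 81.7 circ [ 541.3 -320.5] 23.1 z 47.7
shift [ -74.8 -434.7   -0.9] turn [-0.     0.    -1.198] yaw -8.95 pos [ 541.9 -321.1  186. ] F [-0.1 -0.1 -1.1] gw 0.764 t 24.55
```

The first reject is upright on the tray floor (top at 47.7 mm). Now the other one.

```bash
python3 -m creep '[[[-4,-25,0],[0,0,-0.12]],[[-13,-75,0],[0,0,-0.29]],[[-22,-130,0],[0,0,-0.46]],[[-31,-185,0],[0,0,-0.63]],[[-41,-240,0],[0,0,-0.8]],[[-50,-295,0],[0,0,-0.97]],[[-60,-350,0],[0,0,-1.13]],[[-68,-400,0],[0,0,-1.198]]]'; python3 -c "
from h import *
to(535.6,120,100,59.7)"
```

```text
t: 25.55
position: [0.536, 0.0863, 0.1846]
eef_rot: [-2.72, -1.568, 0.004]
force: [0.7, 0.6, 0.4]
grip_width: 0.762
grasp_force: 0.0
shift [ 29.  -17.   84.6] turn [-0.003  0.001  0.004] yaw 59.93 pos [536.   86.3 184.6] F [0.7 0.6 0.4] gw 0.762 t 25.55
```

```bash
python3 -m creep '[[[20,-12,0],[0,0,0]],[[29,-17,5],[0,0,0]],[[29,-17,30],[0,0,0]],[[29,-17,65],[0,0,0]],[[29,-17,95],[0,0,0]],[[29,-17,108],[0,0,0]],[[29,-17,108],[0,0,0]]]'; python3 -c "
from h import *
s=robot.sense();w=get_image('wrist');p=wcloud(w,s);rect(p,w['depth'],(.5356,.12),.03,.055,.064)
to(535.6,120,12.5,59.7)"
```

```text
t: 26.42
position: [0.5366, 0.1174, 0.0773]
eef_rot: [-2.725, -1.563, 0.004]
force: [-0.5, 0.8, 0.3]
grip_width: 0.768
grasp_force: 0.0
3310 [535.7 119.9] [46.8 45.6] 57.3 circ [535.4 120.2] 23.5 z 59.8
shift [ 1.2 -2.4 65.7] turn [-0.001  0.001 -0.001] yaw 59.67 pos [537.1 117.7  78.2] F [0.2 0.4 0.3] gw 0.763 t 26.48
```

```bash
python3 -m creep '[[[0.6,-1.2,8],[0,0,0]],[[1.2,-2.4,20],[0,0,0]],[[1.2,-2.4,38],[0,0,0]],[[1.2,-2.4,52],[0,0,0]],[[1.2,-2.4,61],[0,0,0]],[[1.2,-2.4,65],[0,0,0]],[[1.2,-2.4,65],[0,0,0]]]'; python3 -m creep '[[[0,0,0],[0,0,0]],[[0,0,0],[0,0,0]],[[0,0,0],[0,0,0]],[[0,0,0],[0,0,0]]]' 255 30;  python3 -m creep '[[[0,0,-4],[0,0,0]],[[0,0,-12],[0,0,0]],[[0,0,-30],[0,0,0]],[[0,0,-70],[0,0,0]],[[0,0,-120],[0,0,0]],[[0,0,-160],[0,0,0]],[[0,0,-170],[0,0,0]],[[0,0,-170],[0,0,0]]]'; python3 -c "
from h import *
to(459,-308,183,-9)"
```

```text
t: 27.35
position: [0.5357, 0.1204, 0.0132]
eef_rot: [2.725, 1.564, -0.0]
force: [0.4, 0.5, 0.8]
grip_width: 0.764
grasp_force: 0.0
t: 27.85
position: [0.536, 0.1204, 0.0138]
eef_rot: [2.725, 1.563, 0.001]
force: [0.0, -1.0, 4.7]
grip_width: 0.521
grasp_force: 30.3
t: 28.85
position: [0.5358, 0.12, 0.1837]
eef_rot: [2.725, 1.563, 0.001]
force: [-0.3, -0.3, -1.1]
grip_width: 0.529
grasp_force: 30.9
shift [-408.2  149.9    0.6] turn [ 0.000e+00 -1.000e-03  1.198e+00] yaw 59.67 pos [535.8 120.  183.7] F [-0.3 -0.3 -1.1] gw 0.529 t 28.85
```

```bash
python3 -m creep '[[[-20,7,0],[0,0,0.12]],[[-65,24,0],[0,0,0.29]],[[-115,42,0],[0,0,0.46]],[[-165,61,0],[0,0,0.63]],[[-215,79,0],[0,0,0.8]],[[-265,97,0],[0,0,0.97]],[[-315,116,0],[0,0,1.13]],[[-365,134,0],[0,0,1.198]]]'; python3 -c "
from h import *
to(459,-308,43,-9)"
```

```text
t: 29.85
position: [0.466, -0.2637, 0.1817]
eef_rot: [-3.131, 0.25, 0.004]
force: [0.6, 0.1, -0.9]
grip_width: 0.529
grasp_force: 31.0
shift [  0.5  44.9 138.7] turn [-0.     0.003 -0.002] yaw -9.12 pos [ 466.  -263.7  181.7] F [ 0.6  0.1 -0.9] gw 0.529 t 29.85
```

```bash
python3 -m creep '[[[0,30,0],[0,0,0]],[[0,44,15],[0,0,0]],[[0,45,45],[0,0,0]],[[0,45,85],[0,0,0]],[[0,45,115],[0,0,0]],[[0,45,135],[0,0,0]],[[0,45,139],[0,0,0]],[[0,45,139],[0,0,0]]]'; python3 -c "
from h import *
to(459,-308,2,-9)"
```

```text
t: 30.85
position: [0.4601, -0.306, 0.0437]
eef_rot: [-3.131, 0.243, 0.002]
force: [-0.2, 0.9, 0.1]
grip_width: 0.525
grasp_force: 30.9
shift [-0.7  2.2 41.7] turn [-0.001  0.001  0.002] yaw -8.89 pos [ 460.1 -306.    43.7] F [-0.2  0.9  0.1] gw 0.525 t 30.85
```

```bash
python3 -m creep '[[[-0.5,1,10],[0,0,0]],[[-0.5,2,22],[0,0,0]],[[-0.5,2,32],[0,0,0]],[[-0.5,2,38],[0,0,0]],[[-0.5,2,40.5],[0,0,0]],[[-0.5,2,41.5],[0,0,0]],[[-0.5,2,41.5],[0,0,0]]]';  python3 -m creep '[[[0,0,0],[0,0,0]],[[0,0,0],[0,0,0]],[[0,0,0],[0,0,0]]]' 60 30; python3 -m creep '[[[0,0,-10],[0,0,0]],[[0,0,-35],[0,0,0]],[[0,0,-80],[0,0,0]],[[0,0,-130],[0,0,0]],[[0,0,-170],[0,0,0]],[[0,0,-185],[0,0,0]],[[0,0,-185],[0,0,0]]]'; python3 - <<'E'
from h import *
s=robot.sense();w=get_image('wrist');p=wcloud(w,s);d=w['depth']
for c in [(.541,-.3205),(.459,-.308)]: rect(p,d,c,.03,.04,.06)
a=get_image('top');p=cloud(a);rect(p,a['depth'],(.549,.0268),.03,.098,.11);rect(p,a['depth'],(.549,.0268),.03,.056,.064)
for c,z in [((.699,.293),.06),((.755,.101),.035)]: rect(p,a['depth'],c,.04,z-.01,z+.01)
cv2.imwrite('pics/end.png',cv2.resize(a['pixels'],(800,600)))
E
```

```text
t: 31.72
position: [0.4595, -0.3088, 0.003]
eef_rot: [3.132, -0.245, 0.0]
force: [0.1, 0.3, -1.2]
grip_width: 0.532
grasp_force: 30.9
t: 32.1
position: [0.4594, -0.3088, 0.003]
eef_rot: [3.132, -0.245, 0.0]
force: [0.1, 0.2, 0.1]
grip_width: 0.766
grasp_force: 0.0
t: 32.98
position: [0.4596, -0.309, 0.1888]
eef_rot: [3.131, -0.245, 0.003]
force: [-0.2, 0.1, -1.3]
grip_width: 0.761
grasp_force: 0.0
1351 [ 541.  -320.3] [44.7 44.6] 81.6 circ [ 541.  -320.1] 23.1 z 47.9
1274 [ 458.6 -308. ] [44.8 44.9] 39.2 circ [ 458.6 -308.2] 23.0 z 47.7
141 [549.6  26.6] [26.1 26. ] 19.0 circ [549.4  26.8] 16.7 z 104.1
153 [549.3  26.8] [43.3 43.9] 87.8 circ [549.3  26.7] 23.1 z 60.2
415 [699.3 294.6] [52.3 52.3] 70.6 circ [699.6 294.5] 27.2 z 59.9
105 [755.7 101.1] [41.9 42.9] 70.7 circ [755.8 101.8] 22.4 z 33.2
```

View pics/end.png

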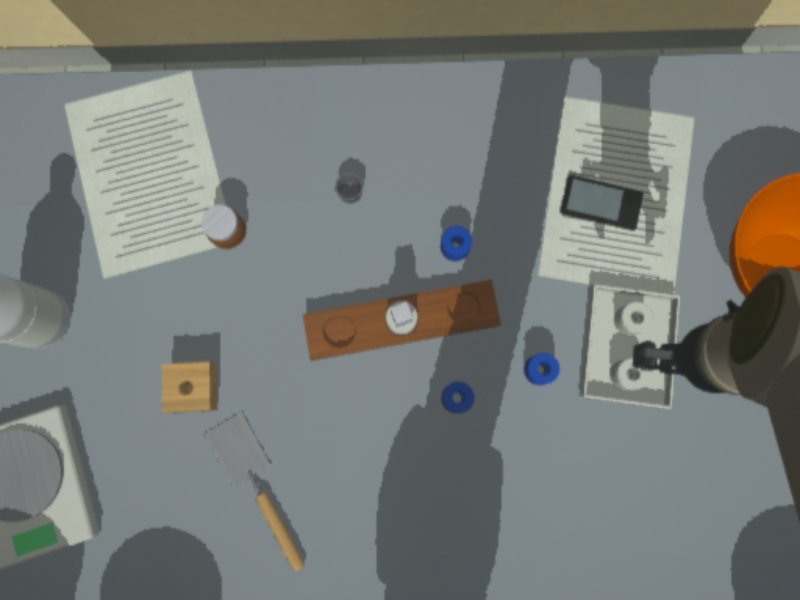

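The final view shows the gauge standing in the middle collar at (401,317), its top at 104 mm. Both rejects are upright in the tray at (636,318) and (630,375), and the jar, cup, phone and blue pieces are where they were.

```bash
python3 -c "
from workcell import robot
print(robot.hand_in())"
```

```text
the job is handed in; nothing more can be done
None
```

Job handed in at about 33 s: the gauge stands fully home in the middle collar, still in its well, and the other two collars, never gauged because the cameras showed ledges in their bores, stand upright on the reject tray floor, with jar, cup and phone undisturbed.

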